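Neck block into the corner jig

TASK

The caul board from the last glue-up still stands in the corner jig: take it out and lean it at a slant against the rail of the low stand, its bottom long edge on the bench, and let go of it. Then set the neck block flat on the jig's bed, tenon up, and press it firmly into the corner so that its long side bears on the long far stop and its end on the short end stop at the same time. Finish while holding it pressed against both stops, do not let go, and leave the other things on the bench where they are.

Things in the scene. Friction and masses are not known exactly. Their poses are not given: they have to be found in the camera images.
- jig: corner jig, fixed: plywood bed 130 (x) x 170 (y) x 12 mm with two dark wood stops, each 18 mm thick, rising 36 mm above the bed. Origin: centre of the bed's underside, at bench level; z up. Inner face of the long far stop: x = +45 mm; of the short end stop: y = +65 mm; the other sides are open. Bed and stops are waxed and slippery (friction about 0.15): parts slide on them.
- far_stop: the jig's long stop, 18 x 170 x 36 mm, along the jig's y axis on its +x edge. Origin: centre of its underside, at jig x = 54 mm, y = 0, z = 12 mm; axes as the jig's.
- end_stop: the jig's short stop, 85 x 18 x 36 mm, along the jig's x axis at its +y side. Origin: centre of its underside, at jig x = 2.5 mm, y = 74 mm, z = 12 mm; axes as the jig's.
- corner (a point): the inner corner of the jig, where the inner faces of both stops and the top of the bed meet: 45, 65, 12 mm in the jig's axes.
- stand: low wooden rail stand, fixed to the bench: a rail 190 mm long (along its y), 18 x 18 mm in section, its top 50 mm and its underside 32 mm above the bench, on a post 18 x 20 mm at each end. Origin: under the middle of the rail, at bench level; the rail's faces are at x = +9 and -9 mm.
- board: caul board of pale wood, 10 mm thick (its x), 120 mm long (its y), 110 mm tall (its z). Loose, 60 to 130 g. It starts standing upright on the jig's bed, on a long edge, about 1 mm from the far stop. Origin: centre of its bottom edge face; z runs up through the board.
- block: neck block of pale wood, 140 to 230 g, loose: a body 44 (x) x 100 (y) x 40 (z) mm with a tenon 30 (x) x 70 (y) x 35 (z) mm centred on top, 75 mm high in all. Origin: centre of its underside; z up. It starts on the bench, tenon up; it is the same after a half turn about z.
- glue_bottle: bystander: pale yellow bottle 44 mm across, 110 mm high, upright. Origin: centre of its underside.
- varnish_jar: bystander: amber jar 54 mm across, 50 mm high. Origin: centre of its underside.
- small_hammer: bystander: hammer 200 mm long, lying along its x, handle to -x.
- screwdriver: bystander: screwdriver 160 mm long, lying along its x, handle to -x.
- thumb_plane: bystander: small brass hand plane 90 x 30 mm, 46 mm high. Origin: centre of its underside.
- wood_offcut: bystander: offcut of brown wood 50 x 70 x 22 mm. Origin: centre of its underside.
- rosewood_pegbox: bystander: open cardboard tray 60 x 90 x 30 mm with four dark pegs in it. Origin: centre of its underside.
Not all that is in view belongs to the job. What is shaped like the block but pink or purple is not meant.

How it is judged:
On the way:
1. the board leans at a slant against the stand's rail, bottom edge on the bench, released (angle between board's own z axis and vertical between 0.1 and 0.75 rad and angle between board's own y axis and vertical between 1.45 and 1.7 rad and height (world z) of board below 0.012 m and contact force between board and stand above 0.02 N and contact force between board and the arm below 0.02 N and linear speed of board below 0.02 m/s), for 0.3 s.
At the end, for the whole second after the job is handed in: Block flat on the bed (0.06 rad), tenon up, long side along the far stop (0.05 rad), pressing each stop with over 2 N, at rest, fingers still pushing or gripping it (over 1 N); board untouched, leaning on the stand 0.10 to 0.75 rad from upright, bottom edge level and on the bench (12 mm) (all of step 1 and contact force between block and far_stop above 2 N and contact force between block and end_stop above 2 N and contact force between block and the fingers above 1 N and angle between the y axis of block and the y axis of jig, either way round below 0.05 rad and angle between block's own z axis and vertical below 0.06 rad and z of block in the frame of jig between 0.008 and 0.015 m and x of block in the frame of jig above 0.018 m and y of block in the frame of jig above 0.01 m and linear speed of block below 0.02 m/s); the arm keeps its last pose, push and grip.
It fails at once if a bystander is moved more than 40 mm (distance of any of glue_bottle, varnish_jar, small_hammer, screwdriver, thumb_plane, wood_offcut, rosewood_pegbox from where it was at the start of the episode above 0.04 m).
It also fails if it takes over 70 s, if anything falls off the work surface, if the arm or the gripper's body presses on something with over 40 N, if the wrist force passes 120 N, or if a joint passes its speed limit or range.

ROBOT

A 7-joint arm with a two-finger parallel gripper is mounted at the origin on the work surface. World frame = base frame: x ahead of the robot, y to its left, z up, the work surface at z = 0. Lengths are in m, angles in rad, forces in N, time in s.
With the tool pointing down it reaches from about 0.4 to 0.9 m from the base axis. Payload 5.5 kg.
Tool frame: the origin (TCP) lies midway between the tips of the shut fingers; the grasp point (between the pads) lies 19 mm behind it (manip.grip_depth is the distance from the TCP to the grasp point, in m); z points along the fingers, x is the direction in which the jaws open and shut, and the axes are right-handed (so a half turn about z gives the same grasp; the last joint's range is limited). The gripper opens to 92 mm and grips with 3 to 60 N. Pads are 19 mm wide; open, the fingers measure 130 mm over their backs; the gripper's body (75 mm by 190 mm) begins 47 mm behind the grasp point.
Start: joints at [-1.038, 0.501, -0.427, 1.55, 0.221, 1.138, -0.21], TCP at [0.173, 0.626, 0.227] pointing down, gripper open.
Joint ranges: [-2.88, 2.88], [-0.31, 2.03], [-1.54, 1.56], [0.2, 2.42], [-1.41, 4.55], [0.19, 2.02], [-2.57, 2.57]. Speed limits (rad/s): [2.57, 2.57, 3.14, 3.14, 3.14, 3.14, 3.14].

INTERFACE

Orientations are given as a unit quaternion [x, y, z, w].
In Python, from bench import manip, effector, viewer gives the robot as it stands. Calls block until the motion is done:
- manip.move_pose(position, orientation): joint-space move of the TCP to a pose.
- manip.servo_line(position, ori=None, vel=0.15): straight line of the TCP; ori=None keeps the orientation; vel is the mean speed in m/s.
- manip.movej(angles): joint-space move.
- effector.open_jaws() and effector.close(f_grip=None): open the fingers fully, or close them until they stop; f_grip is the grip in N (None keeps the last).
- manip.sleep(seconds).
- manip.solve_ik(position, orientation): joint angles nearest the present ones, or None.
- viewer.get_image(name): name is "scene" or "top" or "wrist"; returns the picture (384x512x3 uint8, red, green, blue); there is no depth.
- viewer.get_calibration(name): a dict with "vfov" (degrees; the focal length in pixels is half the picture's height over the tangent of half this angle, whatever the lens; pixels are square), "cx", "cy" (the principal point, pixels), "eye" and "attitude" of the camera in the world. Camera axes: x right, y down, z forward; pixel columns grow to the right and rows downward; lengths in m; the calibration is good to about 2 mm. A picture is of the moment at which its call begins: read the wrist's pose just before it. get_calibration takes no time and is no camera call; for the wrist camera it gives the pose at the moment of the call.
A pose or a line that the arm cannot do raises manip.PlanningError and nothing moves.
- manip.hand_in(): hands the job in, once; it reports no verdict.
Readings, each from a call of its own:
- manip.current_clock(): time.
- manip.current_q(): joint angles.
- manip.current_joint_velocities(): joint speeds.
- manip.current_tau(): joint torques, N m.
- manip.current_tool_pos(): TCP position.
- manip.current_tcp_rot(): TCP orientation.
- manip.current_force(): force on the tool from outside, world axes, zero at the start.
- manip.current_wrist_torque(): the same for the moment, N m.
- manip.current_finger_gap(): finger opening in m.
Only numpy, scipy, OpenCV 4.12 (cv2) and the standard library are available. Lean on these libraries where they do the work, as an engineer would, in place of code of your own. Each camera call takes 0.05 s, during which the arm holds its last target.

## Working session

There is one attempt and no reset: what is moved stays moved. The work goes in short steps, each a Python script; the robot and the scene stay as the last script left them, time stands still between calls to the robot, and variables do not carry over. Pictures are saved under pics/ and viewed, and the job is handed in when it is done.

```bash
ls; mkdir -p pics
python3 - <<'E'
from bench import manip, effector, viewer
import cv2
for n in ["scene","top","wrist"]:
    im=viewer.get_image(n); cv2.imwrite(f"pics/{n}0.png",im[:,:,::-1]); print(n,viewer.get_calibration(n))
print(manip.current_clock(),manip.current_tool_pos(),manip.current_tcp_rot(),manip.current_finger_gap())
E
```

```text
pics
scene {'vfov': 57.51923426460096, 'cx': 258.2782360329911, 'cy': 192.02482068142643, 'eye': array([1.20911916, 0.17659573, 0.97616945]), 'attitude': array([ 0.57496255,  0.75861259, -0.24604111, -0.18272597])}
top {'vfov': 54.17432518214557, 'cx': 261.06326318285886, 'cy': 193.616360959332, 'eye': array([0.3795152 , 0.00383642, 1.2248729 ]), 'attitude': array([ 0.71411246, -0.69502971,  0.05779062, -0.06031031])}
wrist {'vfov': 64.75501803233712, 'cx': 252.14916394810712, 'cy': 191.75319125533028, 'eye': array([0.09341261, 0.6474085 , 0.38340989]), 'attitude': array([0.78543504, 0.59871605, 0.09427153, 0.12547418])}
0.15 [0.17312873 0.62597116 0.22593293] [ 7.95755160e-01  6.05618016e-01 -5.97676490e-04  4.31499348e-04] 0.09185913726054527
```

View pics/scene0.png

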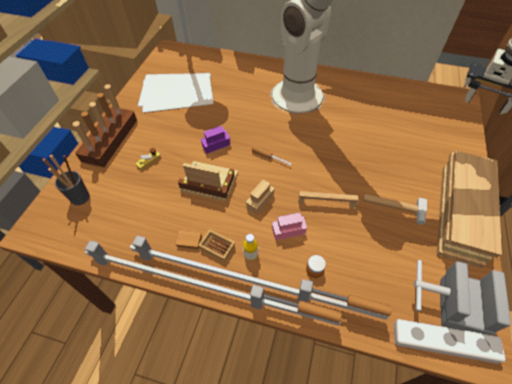

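View pics/top0.png

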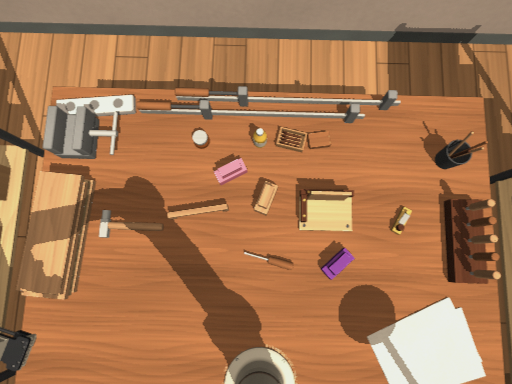

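Run:
```python
import cv2
t=cv2.imread("pics/top0.png"); s=cv2.imread("pics/scene0.png")
cv2.imwrite("pics/topc.png",cv2.resize(t[160:260,160:360],None,fx=4,fy=4,interpolation=cv2.INTER_CUBIC))
cv2.imwrite("pics/scc.png",cv2.resize(s[120:260,170:370],None,fx=4,fy=4,interpolation=cv2.INTER_CUBIC))
```

```text
(no output)
```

View pics/topc.png

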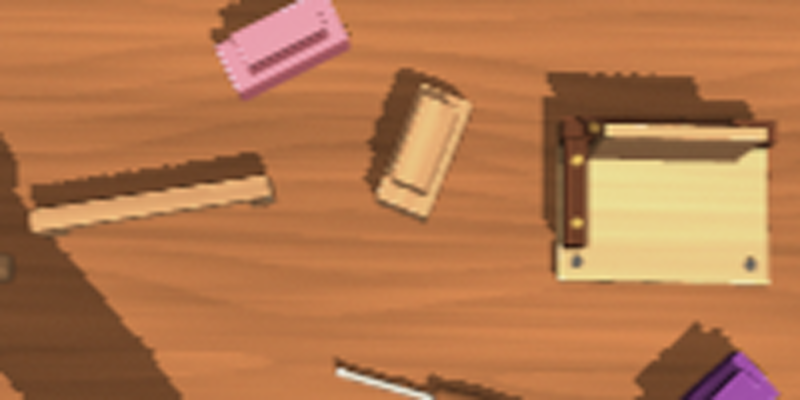

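View pics/scc.png

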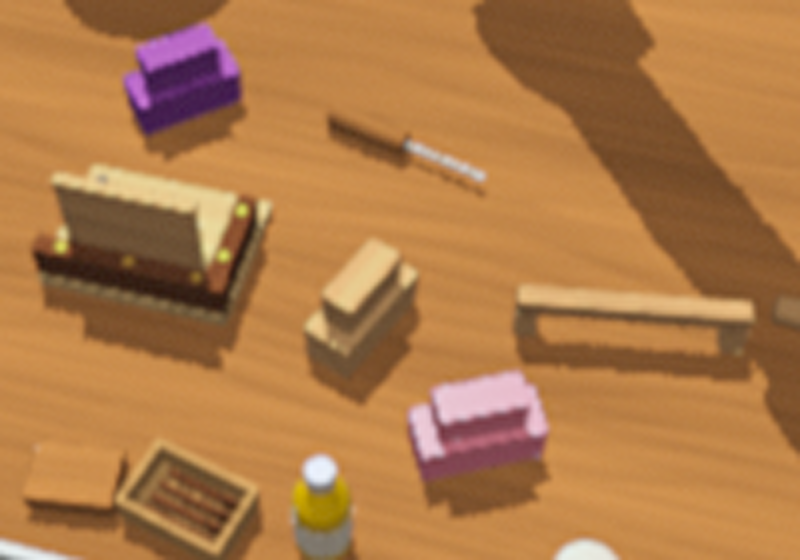

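```bash
cat > h.py <<'E'
import numpy as np, cv2
from scipy.spatial.transform import Rotation as R
from scipy.optimize import least_squares
def proj(P,c):
    P=np.atleast_2d(P); q=R.from_quat(c['attitude']).inv().apply(P-c['eye'])
    f=192/np.tan(np.radians(c['vfov'])/2)
    return np.c_[c['cx']+f*q[:,0]/q[:,2], c['cy']+f*q[:,1]/q[:,2]]
def ray(uv,c,z):
    f=192/np.tan(np.radians(c['vfov'])/2)
    d=R.from_quat(c['attitude']).apply([(uv[0]-c['cx'])/f,(uv[1]-c['cy'])/f,1.])
    return c['eye']+d*(z-c['eye'][2])/d[2]
def w(M,p):
    M=np.atleast_2d(M).astype(float); return R.from_euler('z',p[2]).apply(M)+[p[0],p[1],0]
def fit(obs,p0):  # obs: list of (calib, model pts, px)
    r=lambda p: np.concatenate([(proj(w(m,p),c)-px).ravel() for c,m,px in obs])
    s=least_squares(r,p0,x_scale=[.1,.1,.1],loss='soft_l1'); return s.x, r(s.x).reshape(-1,2)
def box(x0,x1,y0,y1,z0,z1):
    return np.array([[x,y,z] for x in(x0,x1) for y in(y0,y1) for z in (z0,z1)])/1000
E_=[(a,b) for a in range(8) for b in range(a+1,8) if bin(a^b).count('1')==1]
MOD={'jig':[box(-65,65,-85,85,0,12),box(45,63,-85,85,12,48),box(-40,45,65,83,12,48)],
 'stand':[box(-9,9,-95,95,32,50)],'block':[box(-22,22,-50,50,0,40),box(-15,15,-35,35,40,75)],
 'board':[box(-5,5,-60,60,0,110)]}
def draw(im,c,name,p,col,z=0,k=1,off=(0,0)):
    for b in MOD[name]:
        q=proj(w(b,p)+[0,0,z],c)
        q=(q-off+.5)*k-.5
        for a,d in E_: cv2.line(im,tuple(np.round(q[a]).astype(int).tolist()),tuple(np.round(q[d]).astype(int).tolist()),col,1)
E
cat > cal.py <<'E'
from numpy import array
scene={'vfov': 57.51923426460096, 'cx': 258.2782360329911, 'cy': 192.02482068142643, 'eye': array([1.20911916, 0.17659573, 0.97616945]), 'attitude': array([ 0.57496255,  0.75861259, -0.24604111, -0.18272597])}
top={'vfov': 54.17432518214557, 'cx': 261.06326318285886, 'cy': 193.616360959332, 'eye': array([0.3795152 , 0.00383642, 1.2248729 ]), 'attitude': array([ 0.71411246, -0.69502971,  0.05779062, -0.06031031])}
E
python3 - <<'E'
from h import *; import cal
T=lambda l:(np.array(l)+.5)/4-.5+[160,160]
S=lambda l:(np.array(l)+.5)/4-.5+[170,120]
m=lambda l:np.array(l)/1000.
res={}
res['jig']=fit([(cal.top,m([[-65,85,12],[-65,-85,12],[45,83,48]]),T([[557,281],[769,283],[562,140]])),
 (cal.scene,m([[63,-85,48],[63,85,0],[63,-85,0],[-65,85,12]]),S([[37,240],[222,320],[45,282],[270,203]]))],[.5,-.1,0])
res['stand']=fit([(cal.top,m([[9,95,50],[9,-95,50],[-9,95,50],[-9,-95,50]]),T([[30,212],[267,178],[36,232],[272,196]])),
 (cal.scene,m([[9,-95,50],[9,95,50],[-9,-95,50]]),S([[516,305],[752,322],[518,287]]))],[.5,.2,0])
res['block']=fit([(cal.top,m([[22,50,40],[-22,50,40],[-22,-50,40],[22,-50,40]]),T([[378,193],[425,217],[468,100],[422,82]])),],[.5,.0,-.4])
for k,v in res.items(): print(k,v[0],np.round(v[1],1).tolist())
for n,c,o,sz in (('top',cal.top,(160,160),(100,200)),('scene',cal.scene,(170,120),(140,200))):
    im=cv2.imread(f'pics/{n}0.png')[o[1]:o[1]+sz[0],o[0]:o[0]+sz[1]]; im=cv2.resize(im,None,fx=4,fy=4,interpolation=cv2.INTER_CUBIC)
    for k in res: draw(im,c,k,res[k][0],(255,0,0),0,4,o)
    pj=res['jig'][0]; pb=np.r_[w(m([39,0,0]),pj)[0][:2],pj[2]]
    draw(im,c,'board',pb,(0,255,0),.012,4,o)
    cv2.imwrite(f'pics/ov_{n}.png',im)
for n,u in (('hammerhd',(103,225)),('hamend',(160,226)),('standend',(168,212)),('screw1',(246,254)),('screw2',(292,264)),('bottle',(260,137)),('jar',(200,138))): print(n,ray(u,cal.top,.02))
E
```

```text
jig [ 0.53464026 -0.19824825  0.01126156] [[-0.0, 0.1], [-0.3, 0.4], [0.4, -0.1], [-1.4, 1.6], [1.8, 0.5], [-0.7, -0.5], [0.7, -0.9]]
stand [0.51959714 0.2105153  0.18515666] [[-0.2, -0.6], [0.3, -1.5], [-1.1, 0.0], [-0.2, -0.4], [-0.2, -1.1], [0.2, -1.2], [-0.6, -1.1]]
block [ 0.57033947 -0.00355027  1.22260879] [[-0.8, 0.6], [0.3, -0.3], [0.9, 0.1], [-0.3, -0.3]]
hammerhd [0.46694772 0.51556603 0.02      ]
hamend [0.46870186 0.33228967 0.02      ]
standend [0.51452166 0.30970979 0.02      ]
screw1 [0.38752906 0.05337122 0.02      ]
screw2 [ 0.36034258 -0.09275488  0.02      ]
bottle [0.77441645 0.01969271 0.02      ]
jar [0.765581   0.21987481 0.02      ]
```

View overlays.

View pics/ov_top.png

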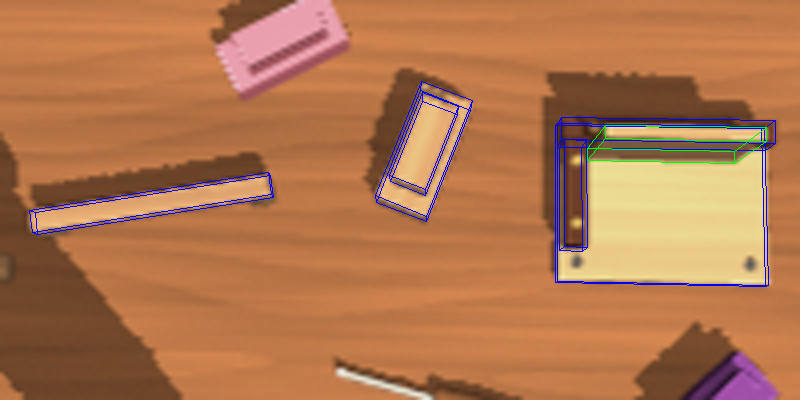

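View pics/ov_scene.png

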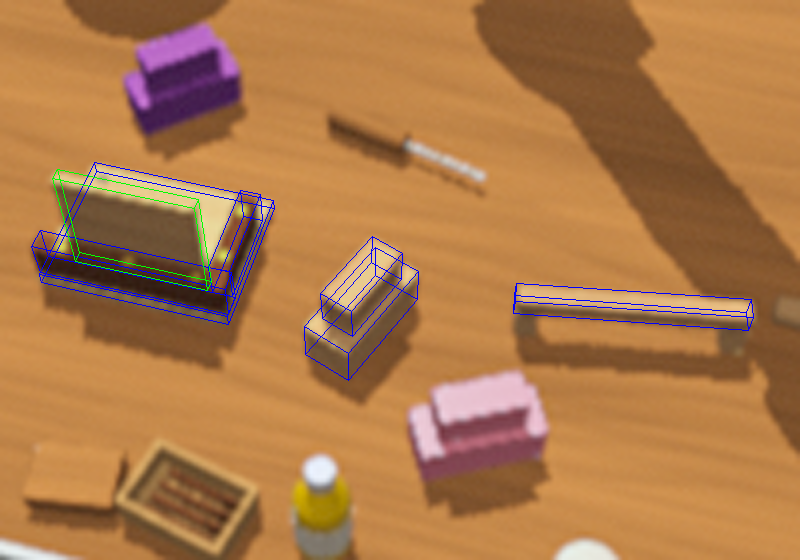

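```bash
cat >> h.py <<'E'
JIG=np.array([.53464,-.19825,.01126]); STAND=np.array([.5196,.2105,.18516]); BLOCK=np.array([.57034,-.00355,1.22261])
def down(a): return (R.from_euler('z',a)*R.from_euler('x',np.pi))
def inj(x,y,z,p=None):
    return w([x/1000,y/1000,z/1000],JIG if p is None else p)[0]
E
python3 - <<'E'
from h import *
from bench import manip
def t(n,p,r):
    q=manip.solve_ik(p,r.as_quat()); print(n,None if q is None else np.round(q,2))
for k in (0,np.pi,-np.pi):
    t('board',inj(39,0,150),down(JIG[2]+k))
    t('board lo',inj(39,0,86),down(JIG[2]+k))
    t('block',inj(0,0,55,BLOCK),down(BLOCK[2]+k))
    t('place',inj(23,15,67),down(JIG[2]+k))
    for s in (1,-1):
        th=.22
        # s=+1: board on +x side of rail, leaning toward -x
        r=R.from_euler('z',STAND[2])*R.from_euler('y',-s*th)*down(k)
        t(f'lean{s}',inj(s*30,0,80,STAND),r)
E
```

```text
board [-0.02  0.5   0.41  1.76 -0.24  0.94  0.5 ]
board lo [-0.01  0.59  0.4   1.79 -0.3   0.82  0.54]
block [ 0.03  0.55 -0.09  1.88  0.07  0.71  1.12]
place [-0.03  0.59  0.39  1.85 -0.31  0.76  0.54]
lean1 [-0.42  0.45 -0.04  2.02  0.17  0.47 -0.42]
lean-1 [-0.33  0.58 -0.11  1.78  0.01  1.   -0.25]
board [-0.55  0.95  1.35  1.77 -0.98  1.28 -2.07]
board lo [-0.54  1.09  1.35  1.81 -1.14  1.27 -1.98]
block [-0.56  0.66  0.68  1.9  -0.57  0.79 -1.48]
place [-0.57  1.11  1.35  1.87 -1.18  1.25 -1.95]
lean1 [ 0.01  0.51 -0.57  2.01  0.65  0.57  2.32]
lean-1 [ 0.09  0.69 -0.7   1.76  0.4   1.07  2.57]
board [-0.55  0.95  1.35  1.77 -0.98  1.28 -2.07]
board lo [-0.54  1.09  1.35  1.81 -1.14  1.27 -1.98]
block [-0.56  0.66  0.68  1.9  -0.57  0.79 -1.48]
place [-0.57  1.11  1.35  1.87 -1.18  1.25 -1.95]
lean1 [ 0.01  0.51 -0.57  2.01  0.65  0.57  2.32]
lean-1 [ 0.09  0.69 -0.7   1.76  0.4   1.07  2.57]
```

Run:
```python
from h import *
from bench import manip,viewer,effector
manip.move_pose(inj(39,0,200),down(JIG[2]).as_quat())
c=viewer.get_calibration('wrist'); im=viewer.get_image('wrist')[:,:,::-1].copy()
cv2.imwrite('pics/w1raw.png',im)
import pickle; pickle.dump(c,open('w1.pkl','wb'))
big=cv2.resize(im,(768,576))
draw(big,c,'jig',JIG,(255,0,0),0,1.5); draw(big,c,'board',np.r_[inj(39,0,0)[:2],JIG[2]],(0,255,0),.012,1.5)
cv2.imwrite('pics/w1.png',big); print(manip.current_clock(),manip.current_tool_pos(),c,manip.current_force())
```

```text
3.4083 [ 0.57402541 -0.19678571  0.19991394] {'vfov': 64.75501803233712, 'cx': 252.14916394810712, 'cy': 191.75319125533028, 'eye': array([ 0.5745605 , -0.11351816,  0.35742842]), 'attitude': array([0.98758411, 0.00708545, 0.00116492, 0.15692694])} [-0.17516669  0.36635872 -0.04423862]
```

View pics/w1.png

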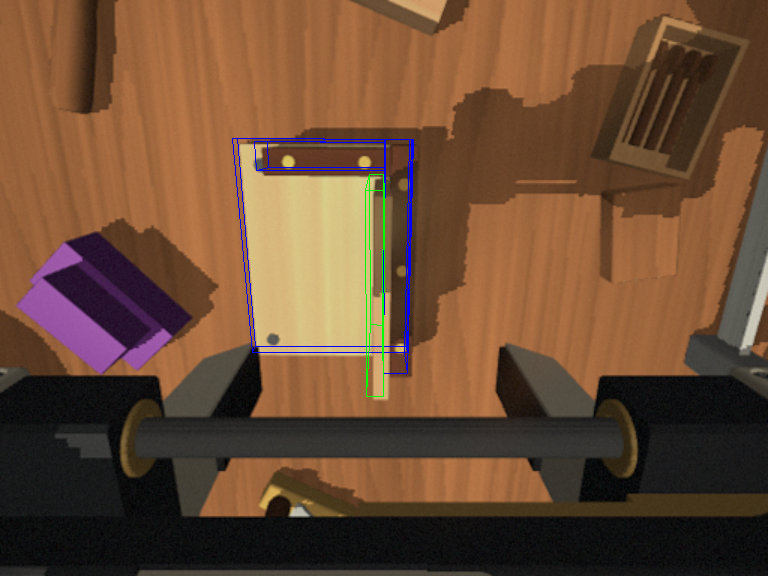

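Run:
```python
import cv2
im=cv2.imread('pics/w1raw.png'); cv2.imwrite('pics/w1c.png',cv2.resize(im[85:275,145:290],None,fx=3.1,fy=3.1,interpolation=cv2.INTER_CUBIC))
```

```text
(no output)
```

View pics/w1c.png

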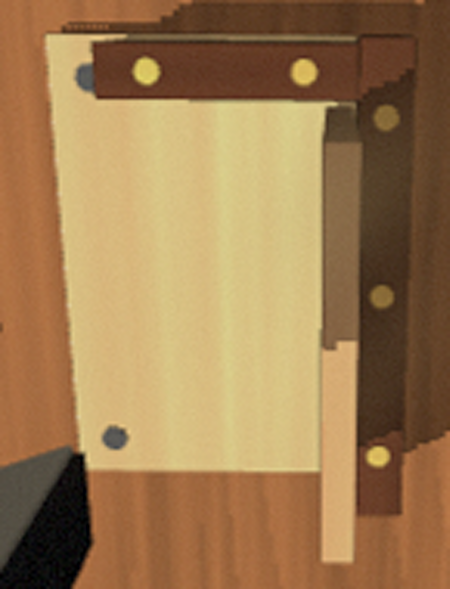

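Run:
```python
from h import *; import cal,pickle
c=pickle.load(open('w1.pkl','rb'))
W=lambda l:(np.array(l)+.5)/3.1-.5+[145,85]
T=lambda l:(np.array(l)+.5)/4-.5+[160,160]
m=lambda l:np.array(l)/1000.
o=[(c,m([[-65,85,12],[-65,-85,12],[63,85,48],[63,-85,48],[-40,65,48]]),W([[46,34],[86,470],[415,38],[401,515],[96,98]]))]
p,r=fit(o,JIG); print('wrist only',p,np.round(r,1).tolist())
o+=[(cal.top,m([[-65,85,12],[-65,-85,12],[45,83,48]]),T([[557,281],[769,283],[562,140]]))]
p2,r2=fit(o,JIG); print(p2,np.abs(r2).max())
b=[(c,m([[-5,60,122],[5,60,122],[-5,-60,122],[5,-60,122]]),W([[325,140],[361,140],[322,562],[353,562]]))]
pb,rb=fit(b,np.r_[inj(39,0,0)[:2],.01]); print('board',pb,np.round(rb,1).tolist())
for q in (p,p2):
  print('board in jig',R.from_euler('z',-q[2]).apply(np.r_[pb[:2]-q[:2],0])*1e3)
```

```text
wrist only [ 0.53918507 -0.20164512  0.00926195] [[-0.5, -0.4], [-1.2, 0.5], [1.1, -0.7], [0.7, 0.6], [-0.2, 0.5]]
[ 0.53890102 -0.20144134  0.00931112] 1.4940489884364467
board [ 0.577647   -0.20006174  0.00444509] [[-0.7, -0.4], [0.7, -0.2], [-0.6, 0.4], [0.6, 0.5]]
board in jig [38.47494306  1.22708967  0.        ]
board in jig [38.75714781  1.01878173  0.        ]
```

```bash
sed -i 's/^JIG=.*/JIG=np.array([.5382,-.2008,.0095]); STAND=np.array([.5196,.2105,.18516]); BLOCK=np.array([.57034,-.00355,1.22261])/' h.py
python3 - <<'E'
from h import *
from bench import manip,viewer,effector
q=down(.007).as_quat()
manip.move_pose([.577,-.1995,.15],q)
manip.servo_line([.577,-.1995,.088],vel=.1)
effector.close(20); print(manip.current_finger_gap(),manip.current_force())
manip.servo_line([.576,-.1995,.15],vel=.1)
print(manip.current_clock(),manip.current_force(),manip.current_finger_gap())
manip.servo_line([.576,-.1995,.24],vel=.2)
print(manip.current_force())
cv2.imwrite('pics/s2.png',viewer.get_image('scene')[:,:,::-1])
E
```

```text
0.0100643648731851 [0.2710414  0.15528117 0.57596189]
6.4917 [ 0.19439842  0.1189176  -1.05888928] 0.010103489975718827
[-0.8995307  -1.40478359 -0.20739285]
```

View pics/s2.png

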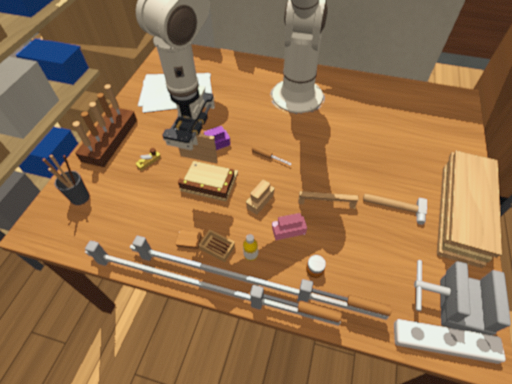

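Run:
```python
from h import *; import cal
from bench import manip,viewer
print(proj([.576,-.2,.24],cal.scene),proj([.576,-.2,.15],cal.scene),manip.current_tool_pos(),manip.current_finger_gap())
im=cv2.imread('pics/s2.png'); cv2.imwrite('pics/s2c.png',cv2.resize(im[80:220,130:280],None,fx=4,fy=4))
c=viewer.get_calibration('wrist');im=viewer.get_image('wrist')[:,:,::-1];cv2.imwrite('pics/w2.png',im)
```

```text
[[194.12491664 141.00375891]] [[198.6033606  161.33181678]] [ 0.57485735 -0.19885239  0.23801304] 0.009921783784847796
```

View pics/s2c.png

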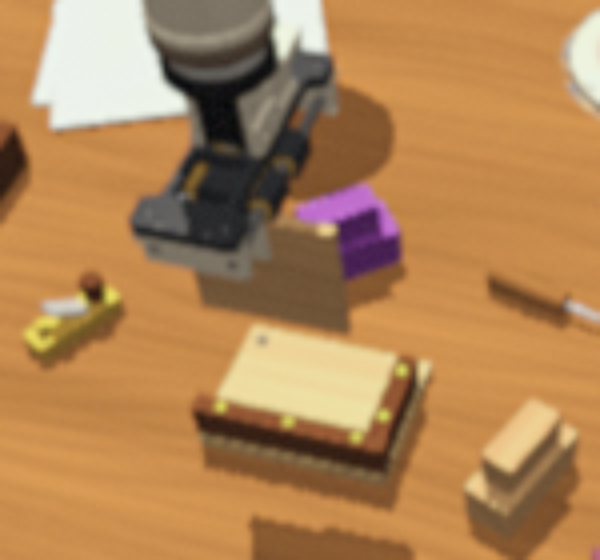

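View pics/w2.png

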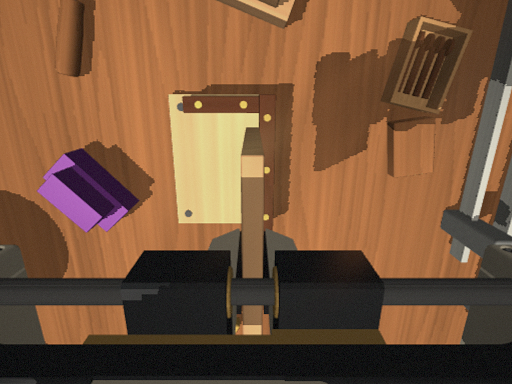

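```bash
cat >> h.py <<'E'
TH=.22
def lean(bx,up,p=None):
    p=STAND if p is None else p
    r=R.from_euler('z',p[2])*R.from_euler('y',TH)
    B=w([bx/1000,0,.005*np.sin(TH)+up/1000],p)[0]
    return B+r.apply([0,0,.076]), (r*down(0)).as_quat()
E
python3 - <<'E'
from h import *
from bench import manip,viewer
P,q=lean(-37,110)
manip.move_pose(P,q)
c=viewer.get_calibration('wrist');im=viewer.get_image('wrist')[:,:,::-1].copy()
cv2.imwrite('pics/w3raw.png',im); import pickle; pickle.dump(c,open('w3.pkl','wb'))
draw(im,c,'stand',STAND,(255,0,0)); cv2.imwrite('pics/w3.png',cv2.resize(im,(768,576)))
print(manip.current_clock(),manip.current_force(),manip.current_tool_pos(),P)
E
```

```text
8.7833 [ 0.00716591  0.36962141 -1.38741084] [0.50063085 0.20465584 0.18559348] [0.4995344  0.2067416  0.18525935]
```

View pics/w3.png

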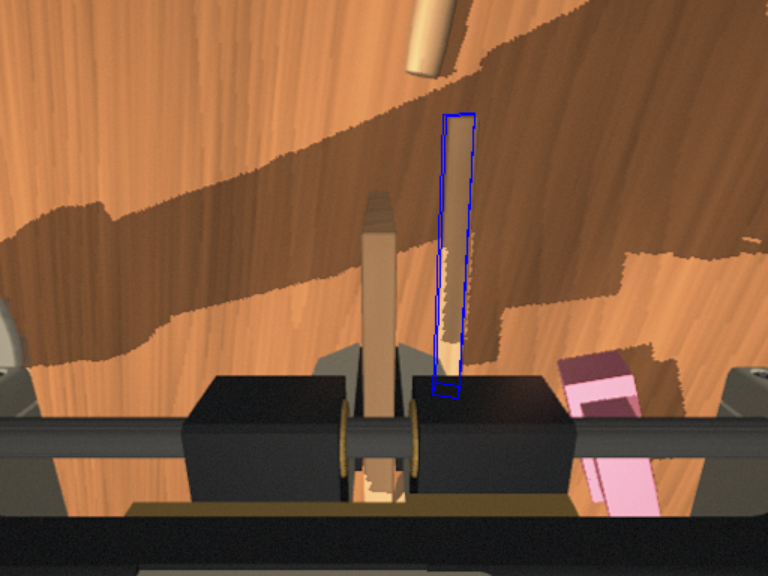

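```bash
python3 - <<'E'
from h import *
from bench import manip,viewer,effector
def F(): 
    manip.sleep(.1); return np.array(manip.current_force())
P,q=lean(-33,12); manip.servo_line(P,q,vel=.12); manip.sleep(.2)
f0=F(); print('f0',f0)
up=12
while up>-5:
    up-=1.5; P,_=lean(-33,up); manip.servo_line(P,q,vel=.03); f=F()-f0
    if f[2]>1.5: break
print('down',up,f,manip.current_tool_pos(),P)
up+=.7; f1=f0
bx=-33; dx=R.from_euler('z',STAND[2]).apply([1,0,0])
P,_=lean(bx,up); manip.servo_line(P,q,vel=.03); f1=F()
while bx<-17:
    bx+=1; P,_=lean(bx,up); manip.servo_line(P,q,vel=.03); f=F()-f1
    if f@dx<-1.0: break
print('in',bx,f,f@dx,manip.current_clock())
cv2.imwrite('pics/s4.png',viewer.get_image('scene')[:,:,::-1])
open('st.txt','w').write(f'{bx} {up}')
E
python3 -c "
import cv2
im=cv2.imread('pics/s4.png');cv2.imwrite('pics/s4c.png',cv2.resize(im[100:250,250:420],None,fx=4,fy=4))"
```

```text
f0 [-0.28952439  1.27081572 -0.36920476]
down -1.5 [-0.98235721 -1.4420326   8.98885371] [0.503607   0.20751068 0.07495828] [0.50346603 0.20747802 0.07375935]
in -32 [-1.39086506 -0.65166498  1.39691388] -1.487064733578429 13.9
```

View pics/s4c.png

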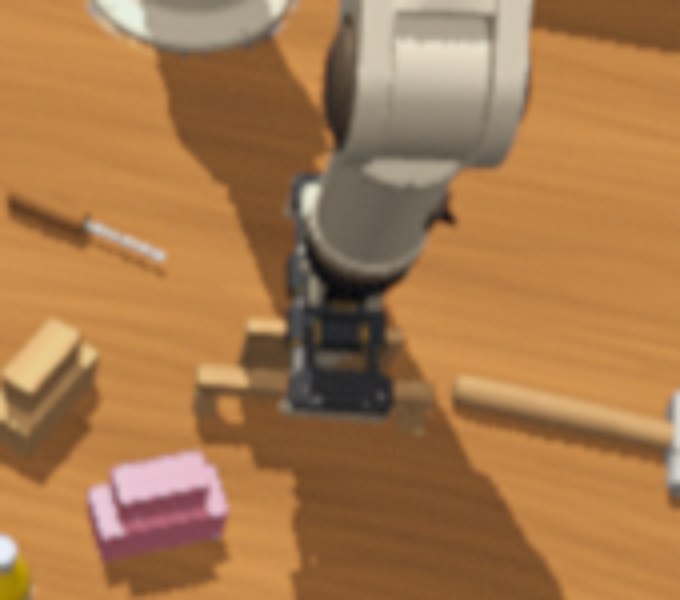

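Run:
```python
from h import *
from bench import manip,viewer,effector
def F(): 
    manip.sleep(.12); return np.array(manip.current_force())
up=1.5; bx=-32; dx=R.from_euler('z',STAND[2]).apply([1,0,0])
P,q=lean(bx,up); manip.servo_line(P,q,vel=.03); f1=F(); print(f1)
while bx<-17:
    bx+=1; P,_=lean(bx,up); manip.servo_line(P,q,vel=.03); f=F()-f1
    print(bx,np.round(f,2))
    if f@dx<-1.5: break
print('in',bx,f,f@dx,manip.current_clock(),manip.current_tool_pos(),P)
open('st.txt','w').write(f'{bx} {up}')
```

```text
[ 0.13730244 -0.1219345  -0.20913694]
-31 [ 0.33  0.83 -0.82]
-30 [-0.32  0.54 -1.37]
-29 [-1.21  0.34 -0.46]
-28 [-0.08 -1.07 -0.99]
-27 [ 0.62 -0.15 -1.04]
-26 [-0.66  0.48 -0.66]
-25 [-0.35 -0.19 -0.38]
-24 [-2.06 -0.34 -0.01]
in -24 [-2.06159701 -0.33827519 -0.00930856] -2.088635486795639 17.25 [0.51195295 0.20906944 0.0766691 ] [0.51231219 0.20913495 0.07675935]
```

Run:
```python
from h import *
from bench import manip,viewer,effector
P,q=lean(-24,-.3); manip.servo_line(P,q,vel=.03); print(manip.current_force())
effector.open_jaws()
up=R.from_quat(q).apply([0,0,-1])
manip.servo_line(P+.09*up,q,vel=.12)
manip.sleep(.3)
print(manip.current_clock(),manip.current_force())
manip.servo_line(P+.09*up+[0.02,-.06,.06],down(.9).as_quat(),vel=.2)
cv2.imwrite('pics/s5.png',viewer.get_image('scene')[:,:,::-1]);cv2.imwrite('pics/t5.png',viewer.get_image('top')[:,:,::-1])
cv2.imwrite('pics/w5.png',viewer.get_image('wrist')[:,:,::-1])
a=cv2.imread('pics/s5.png');b=cv2.imread('pics/t5.png')
cv2.imwrite('pics/c5.png',np.hstack([cv2.resize(a[130:230,280:380],None,fx=4,fy=4),cv2.resize(b[160:260,150:250],None,fx=4,fy=4)]))
```

```text
[-3.56349038 -0.63505079  3.09264304]
20.0417 [ 0.50116548 -0.42203791  0.09628378]
```

View pics/c5.png

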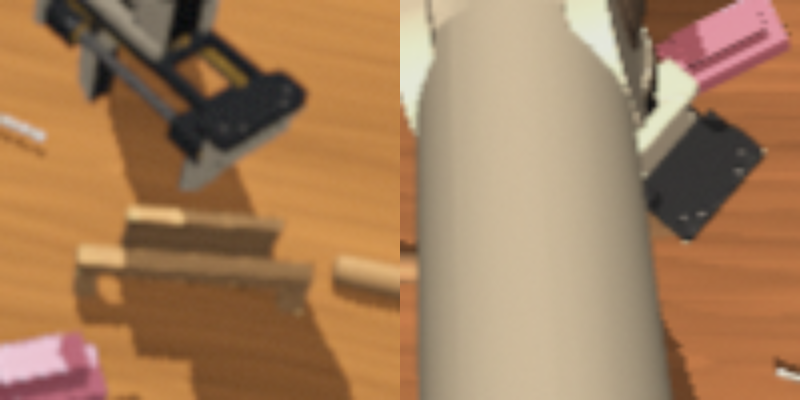

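View pics/w5.png

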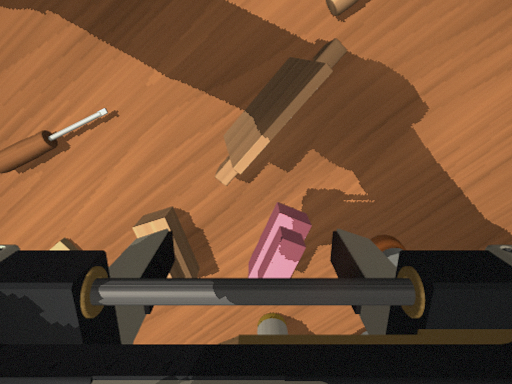

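Run:
```python
from h import *
from bench import manip,viewer
a=BLOCK[2]
P=np.r_[BLOCK[:2]+.07*np.array([np.sin(a),-np.cos(a)]),.17]
manip.move_pose(P,down(a).as_quat()); manip.sleep(.15)
c=viewer.get_calibration('wrist');im=viewer.get_image('wrist')[:,:,::-1].copy()
cv2.imwrite('pics/w6raw.png',im); import pickle; pickle.dump(c,open('w6.pkl','wb'))
draw(im,c,'block',BLOCK,(255,0,0)); cv2.imwrite('pics/w6.png',cv2.resize(im,(768,576)))
print(manip.current_clock(),manip.current_tool_pos(),P)
```

```text
22.125 [ 0.63626601 -0.02463873  0.17054635] [ 0.63613952 -0.02743355  0.17      ]
```

View pics/w6.png

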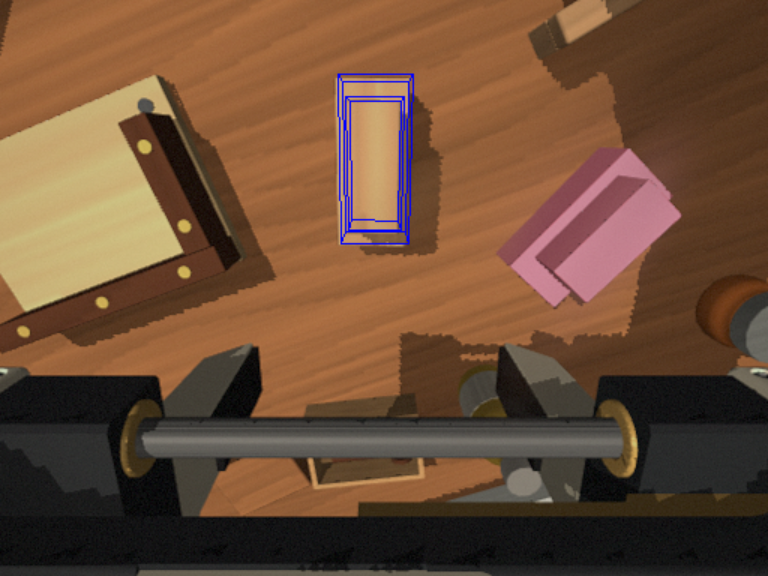

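Run:
```python
from h import *
from bench import manip,viewer,effector
a=BLOCK[2]; q=down(a).as_quat()
manip.servo_line(np.r_[BLOCK[:2],.12],q,vel=.15)
manip.sleep(.15)
manip.servo_line(np.r_[BLOCK[:2],.044],q,vel=.08); manip.sleep(.1)
print(manip.current_force(),manip.current_tool_pos())
effector.close(45); print(manip.current_finger_gap())
manip.servo_line(np.r_[BLOCK[:2],.145],q,vel=.15)
print(manip.current_force(),manip.current_finger_gap())
manip.move_pose(inj(13,3,145),down(JIG[2]).as_quat()); manip.sleep(.2)
c=viewer.get_calibration('wrist');im=viewer.get_image('wrist')[:,:,::-1].copy()
draw(im,c,'jig',JIG,(255,0,0)); cv2.imwrite('pics/w7.png',cv2.resize(im,(768,576)))
print(manip.current_clock(),manip.current_tool_pos(),manip.current_force(),manip.current_finger_gap())
```

```text
[-0.07564577 -0.41277622  0.34234638] [ 0.5709315  -0.00353655  0.04466957]
0.029500754355142433
[ 0.71181167 -0.35479655 -2.49746437] 0.029644137582722333
27.0583 [ 0.55163928 -0.19585473  0.14472399] [ 0.25207707 -0.7729128  -1.73441937] 0.030072461047262522
```

View pics/w7.png

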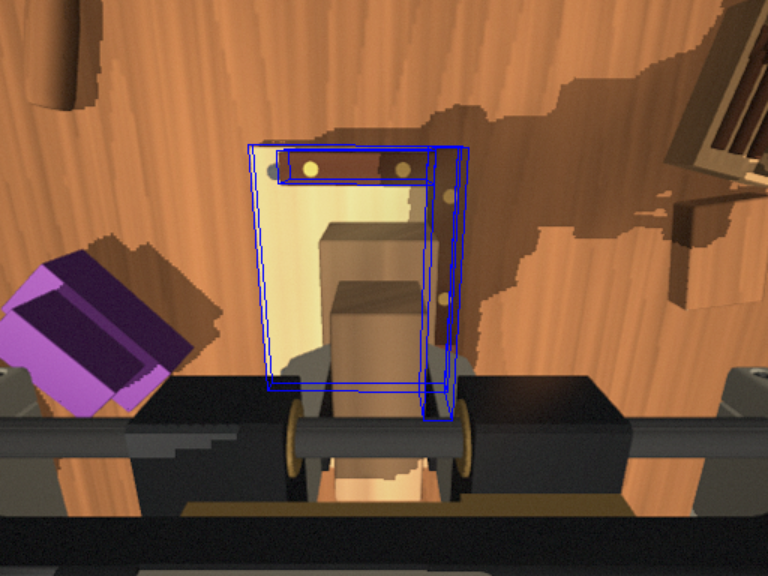

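Run:
```python
from h import *
from bench import manip,viewer,effector
def F(): 
    manip.sleep(.15); return np.array(manip.current_force())
manip.servo_line(inj(13,3,64),vel=.1); manip.sleep(.15); f0=F(); print(f0)
z=64
while z>52:
    z-=1; manip.servo_line(inj(13,3,z),vel=.03); f=F()-f0
    if f[2]>2.5: break
print('z',z,f,manip.current_tool_pos())
f1=f0; x=13
while x<29:
    x+=1; manip.servo_line(inj(x,3,z),vel=.03); f=F()-f0
    if f[0]<-4: break
print('x',x,f,manip.current_tool_pos())
y=3
while y<22:
    y+=1; manip.servo_line(inj(x,y,z),vel=.03); f=F()-f0
    if f[1]<-4.5: break
print('y',y,f,manip.current_tool_pos(),manip.current_clock(), manip.current_finger_gap())
```

```text
[ 0.68400276  1.10365044 -3.24306104]
z 55 [-2.43200913 -0.58278465  8.20175177] [ 0.55169143 -0.19789775  0.055875  ]
x 22 [-4.14775443 -1.01927298 10.64184097] [ 0.55985551 -0.19816098  0.05589058]
y 19 [-2.98898998 -5.84527465  8.7757712 ] [ 0.55976201 -0.18500007  0.0559623 ] 41.9167 0.0300184072209865
```

Run:
```python
from h import *
from bench import manip,viewer,effector
f0=np.array([.3,.2,-2.5])
for x,y in ((23,19),(24,19.5),(25,20)):
    manip.servo_line(inj(x,y,55),vel=.03); manip.sleep(.3)
    f=np.mean([(manip.sleep(.03),manip.current_force())[1] for _ in range(5)],0)-f0
    print(x,y,np.round(f,1),manip.current_tool_pos(),inj(x,y,55))
    if f[0]<-10: break
print(manip.current_clock())
for n in('scene','top','wrist'): cv2.imwrite(f'pics/{n}8.png',viewer.get_image(n)[:,:,::-1])
c=viewer.get_calibration('wrist'); im=cv2.imread('pics/wrist8.png');draw(im,c,'jig',JIG,(255,0,0))
a=cv2.imread('pics/scene8.png')
cv2.imwrite('pics/c8.png',np.hstack([cv2.resize(a[130:230,280:380],(400,400)),cv2.resize(im,None,fx=.78,fy=.78*400/300)[:400]]))
cv2.imwrite('pics/w8.png',cv2.resize(im,(768,576)))
```

```text
23 19 [-5.5 -5.2  9.9] [ 0.55978214 -0.18501485  0.05593428] [ 0.56101846 -0.18158236  0.055     ]
24 19.5 [-8.1 -5.7 12.6] [ 0.55981831 -0.1850075   0.05596255] [ 0.56201367 -0.18107288  0.055     ]
25 20 [-10.8  -6.   14.7] [ 0.55987524 -0.18497508  0.05597883] [ 0.56300887 -0.18056341  0.055     ]
44.0667Traceback (most recent call last):
  File "<stdin>", line 13, in <module>
    return _nx.concatenate(arrs, 1, dtype=dtype, casting=casting)
           ~~~~~~~~~~~~~~~^^^^^^^^^^^^^^^^^^^^^^^^^^^^^^^^^^^^^^^
ValueError: all the input array dimensions except for the concatenation axis must match exactly, but along dimension 0, the array at index 0 has size 400 and the array at index 1 has size 399
```

View pics/scene8.png

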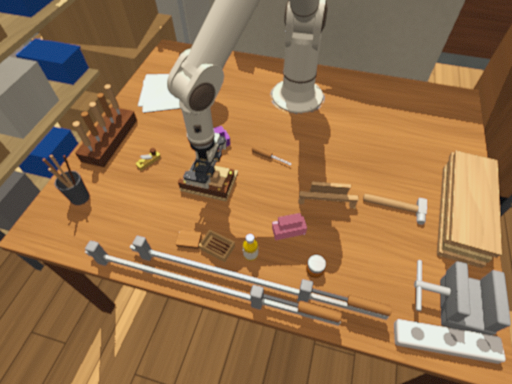

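Run:
```python
from h import *
from bench import manip,viewer,effector
f0=np.array([.3,.2,-2.5])
for x,y,z in ((24.5,22,55.3),(24.5,24,55.5),(24.5,26,55.5)):
    manip.servo_line(inj(x,y,z),vel=.03); manip.sleep(.3)
    f=np.mean([(manip.sleep(.03),manip.current_force())[1] for _ in range(5)],0)-f0
    print(x,y,np.round(f,1),manip.current_tool_pos(),R.from_quat(manip.current_tcp_rot()).as_matrix()[:,[0,2]].round(3).tolist())
    if f[1]<-11: break
print(manip.current_clock(),manip.current_finger_gap())
for n in('scene','wrist'): cv2.imwrite(f'pics/{n}9.png',viewer.get_image(n)[:,:,::-1])
c=viewer.get_calibration('wrist'); im=cv2.imread('pics/wrist9.png');draw(im,c,'jig',JIG,(255,0,0))
cv2.imwrite('pics/w9.png',cv2.resize(im,(768,576)))
a=cv2.imread('pics/scene9.png')
cv2.imwrite('pics/c9.png',np.hstack([cv2.resize(a[130:230,280:380],(400,400)),cv2.resize(a[130:230,160:260],(400,400))]))
```

```text
24.5 22 [ -8.1 -10.7  10.4] [ 0.55985673 -0.18487965  0.05616926] [[1.0, -0.002], [0.005, -0.006], [-0.002, -1.0]]
24.5 24 [ -7.2 -13.6   8.2] [ 0.55984729 -0.18481907  0.05637429] [[1.0, -0.002], [0.005, -0.009], [-0.002, -1.0]]
45.65 0.029454617855826884
```

View pics/w9.png

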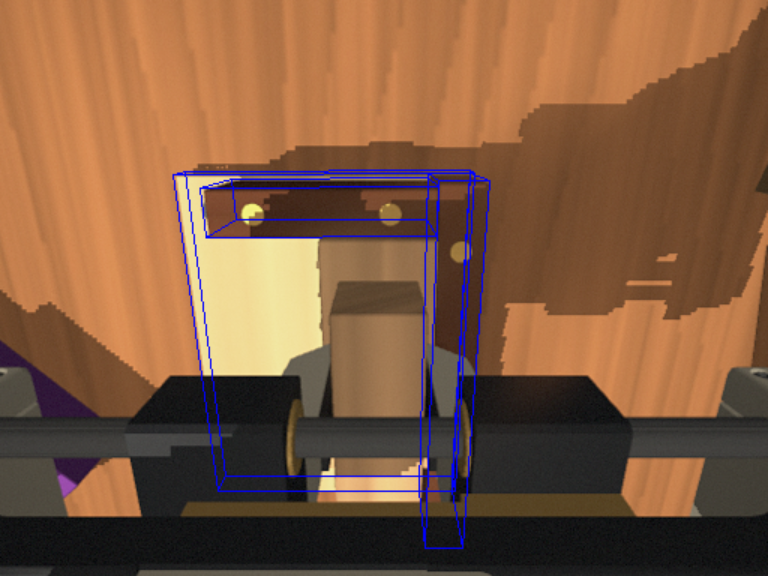

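View pics/c9.png

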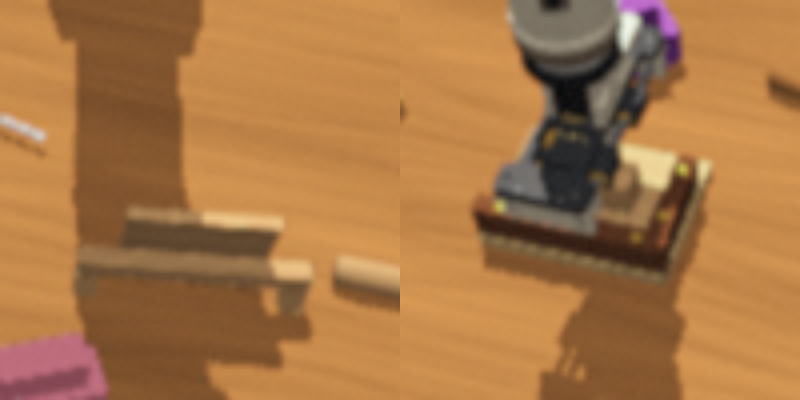

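Run:
```python
from h import *
from bench import manip
f0=np.array([.3,.2,-2.5])
manip.servo_line(inj(26.3,24,55.2),vel=.03); manip.sleep(.5)
for _ in range(3):
    manip.sleep(.15); print(np.round(manip.current_force()-f0,1),manip.current_tool_pos(),R.from_quat(manip.current_tcp_rot()).as_matrix()[:,[0,2]].round(3).tolist())
print(manip.current_clock(),np.abs(manip.current_joint_velocities()).max(),manip.current_finger_gap())
manip.hand_in()
```

```text
[-12.7 -13.6  14.7] [ 0.55988934 -0.1848923   0.05613906] [[1.0, -0.005], [0.004, -0.008], [-0.005, -1.0]]
[-12.1 -13.   14.5] [ 0.5598908  -0.18488921  0.05613656] [[1.0, -0.005], [0.004, -0.008], [-0.005, -1.0]]
[-12.1 -12.9  12.5] [ 0.55987371 -0.1848996   0.05614632] [[1.0, -0.005], [0.004, -0.008], [-0.005, -1.0]]
46.95 0.0029707112214904237 0.029749129610592125
the job is handed in; nothing more can be done
```

I finished both parts and handed the job in at about 47 s, with the block still held pressed into the corner; no verdict was reported.

- **Board:** I gripped it by its top edge and lifted it out of the jig. I set it leaning on the robot's side of the stand's rail at about 0.22 rad, bottom edge on the bench, and let go. Both later pictures show it in the same place against the rail. I set the 0.22 rad angle with the gripper and did not measure it again after release.
- **Block:** I gripped it by the tenon, tenon up, lowered it onto the bed and pushed it against the far stop and then the end stop.
- **Last readings:** the tool read about 12 N toward the far stop, 13 N toward the end stop and 13 N down. These are wrist forces less a rough zero, and friction takes up some of them. When I pushed further, the force rose and the tool moved less than 0.2 mm, which fits the block bearing on both stops. The tool was tilted under 0.01 rad, its yaw was within about 0.006 rad of the jig's, and the arm was at rest.
- **Bystanders:** nothing else in the pictures looked moved; I judged this by eye.

**Checks that disagreed:**
- The wrist camera put the jig about 4 mm from where the top and scene cameras did. I used a value in between and found the stops by contact.
- The first push toward the rail stopped early because the board was dragging on the bench. I raised it slightly and repeated the push.

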